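# Mix a sample tube, load the photometer and hold its shutter rod at the mark

### The job

Take the blue-capped sample tube from the rack and mix it: hold it upright and press it down on the touch mixer's rubber cup until the cup is fully down, and keep it pressed there for a good second. Then stand it fully home in the photometer's well, let go of it, and draw the sprung shutter rod out of the photometer's side until its red ring has just come out of the barrel, not further; the rod springs back, so keep hold of it and finish while still holding it at the mark for the reading. Do not disturb the two white-capped tubes, the bottle or the tip box.

Things in the scene. Friction and masses are not known exactly. Their poses are not given: they have to be found in the camera images.
- photometer: tube photometer, fixed to the bench: a cream box with a grey keypad and a screen, 200 mm deep (x), 220 mm wide (y), deck 95 mm above the bench. Origin: centre of its underside on the bench; x points to its back (away from the keypad), y to its left, z up. A round tube well with a bright rim is sunk in the dark block in the deck, and a shutter rod leaves the right side (-y)
- well_mouth (a point): centre of the mouth of the photometer's round well, level with the deck, 95 mm above the bench; the well is 20 mm wide, straight, 48 mm deep, with its axis upright
- well_floor (a point): centre of the well's floor, 48 mm below its mouth; a tube that is fully home stands on it, with its upper 52 mm (cap included) above the deck
- barrel_mouth (a point): centre of the open end of the fixed steel barrel (18 mm thick) out of which the shutter rod slides; it stands 22 mm off the photometer's right side, 68 mm above the bench, and its axis lies along the photometer's y axis
- shutter_rod (a joint): how far the sprung shutter rod (10 mm thick, bright) is drawn out, in m: 0 fully in (start), growing as it is pulled level along the photometer's -y, end stop 0.060. Its red ring, 4 mm wide, is hidden in the barrel, starts to show at 0.036 and is just fully out at 0.040: there the shutter is open. The inner spring pulls back 3 N at 0, 9 N at 0.040, and draws the rod in when let go
- rod_knob (a point): centre of the black cylindrical knob at the rod's outer end, 22 mm thick, 26 mm long along the rod, 68 mm above the bench; with the rod in it stands 39 mm out from the barrel's mouth and 61 mm off the photometer's side. It moves with the rod; pinch it from above, closing across the rod
- mixer: compact touch vortex mixer, fixed to the bench: a blue box 100 x 120 mm, 61 mm high, that carries a black rubber cup on top. Origin: centre of its underside on the bench, under the cup; z up
- cup_floor (a point): centre of the inner floor of the mixer's rubber cup, 86 mm above the bench when the cup is up; it sinks with the cup. The cup is 46 mm wide at the rim, 36 mm inside at the rim and 26 mm at the floor, and its rim stands 14 mm above the floor
- mixer_cup (a joint): how far the mixer's sprung cup is pressed down, in m: 0 up (the start), 0.006 fully down against its stop; pushing it fully down takes about 8 N, and it rises when the push ends
- rack: white tube rack, fixed to the bench, 164 mm long (its x axis), 50 mm wide (its y axis), top plate 56 mm above the bench with five 19 mm holes in one row along its x axis, 24 mm apart; tubes stand on its base plate, 8 mm above the bench. Origin: centre of its underside
- sample_tube: the sample tube: frosted, 16 mm thick, round bottom, blue screw cap (20 mm thick, from 80 to 100 mm above the bottom), about 30 g. Origin: lowest point of the bottom; z up its axis to the cap. Starts upright in the 1st, 3rd or 5th hole of the rack, its upper 52 mm above the top plate; neighbours stand 48 mm off along the row, so grip the cap closing across the row (rack's y)
- white_tube_a: a tube like the sample tube but with a white cap, in the rack; leave it. Origin: lowest point of its bottom
- white_tube_b: another white-capped tube in the rack; leave it. Origin: lowest point of its bottom
- media_bottle: small glass bottle with an orange cap, 56 mm wide, 105 mm high, standing loose on the bench; leave it. Origin: centre of its underside
- tip_box: pipette tip box, 85 x 120 mm, 60 mm high, blue below with a clear lid, loose on the bench; leave it. Origin: centre of its underside

How it is judged:
On the way, in this order (a step that is already met when the one before it is completed fails the run):
1. the sample tube, held upright by the fingers, presses the mixer's cup fully down (at least 4.5 of its 6 mm) for a second (value of joint mixer_cup above 0.0045 m and contact force between sample_tube and mixer above 3 N and contact force between the fingers and sample_tube above 1 N and horizontal distance between sample_tube and cup_floor below 0.018 m and angle between sample_tube's own z axis and vertical below 0.3 rad), for 0.9 s.
2. the sample tube stands fully home in the photometer's well, let go of by the fingers (horizontal distance between sample_tube and well_floor below 0.005 m and z of sample_tube in the frame of well_floor below 0.004 m and angle between sample_tube's own z axis and vertical below 0.15 rad and contact force between the fingers and sample_tube below 0.1 N), for 0.2 s.
At the end, for the whole second after the job is handed in: the shutter rod is drawn out to its red ring (36 to 45 mm), still, held there by the fingers on its knob (more than 2 N); the sample tube stands upright in the photometer's well within 4 mm of its floor, untouched (all of step 2 and value of joint shutter_rod between 0.036 and 0.045 m and velocity of joint shutter_rod between -0.01 and 0.01 m/s and contact force between the fingers and shutter_rod above 2 N and distance between the grasp point and rod_knob below 0.04 m and contact force between the arm and sample_tube below 0.1 N); the arm keeps its last pose, push and grip.
It fails at once if a white-capped tube is moved or tipped (distance of any of white_tube_a, white_tube_b from where it was at the start of the episode above 0.015 m or angle between any of white_tube_a, white_tube_b's own z axis and vertical above 0.35 rad).
It fails at once if the bottle or the tip box is pushed or tipped (distance of any of media_bottle, tip_box from where it was at the start of the episode above 0.02 m or angle between any of media_bottle, tip_box's own z axis and vertical above 0.3 rad).
It fails at once if the sample tube is tipped over (angle between sample_tube's own z axis and vertical above 0.8 rad).
It also fails if it takes over 61 s, if anything falls off the work surface, if the arm or the gripper's body presses on something with over 40 N, if the wrist force passes 120 N, or if a joint passes its speed limit or range.

### The arm

A 6-joint arm with a two-finger parallel gripper is mounted at the origin on the work surface. World frame = base frame: x ahead of the robot, y to its left, z up, the work surface at z = 0. Lengths are in m, angles in rad, forces in N, time in s.
With the tool pointing down it reaches from about 0.35 to 0.975 m from the base axis. Payload 4.9 kg.
Tool frame: the origin (TCP) lies on the centre line of the jaws, within the pads' length; the fingertips stand ahead of it and the grasp point (between the pads) is the TCP (manip.tip_extent is the z of the fingertips in the tool frame, in m); z points along the fingers, y is the line along which they close (so a half turn about z gives the same grasp; the last joint's range is limited). The gripper opens to 85 mm and grips with 20 to 120 N. Pads are 22 mm wide; open, the fingers measure 114 mm over their backs; the gripper's body (76 mm by 85 mm) begins 54 mm behind the grasp point. The pads swing forward as they close: fully open they stand 13 mm farther back than shut.
Start: joints at [-1.378, 0.053, 1.613, -0, 1.476, -0.119], TCP at [0.192, -0.595, 0.25] pointing down, gripper open.
Joint ranges: [-3.01, 3.01], [-1.01, 2.22], [0.06, 2.58], [-1.02, 4.17], [0.09, 2.62], [-3.14, 3.14]. Speed limits (rad/s): [2.57, 2.57, 3.14, 3.14, 3.14, 3.14].

### API

Orientations are given as a unit quaternion [w, x, y, z].
In Python, from plant import manip gives the robot as it stands. The module is installed in compiled form; this text tells all that it offers.
- The arm moves only by the shell command python3 -m crank, which reads ROWS from standard input. ROWS is one flat JSON list of numbers that holds 1 to 5 rows one after another, with no inner brackets; each row has 7 numbers: the opening from 0.0 (shut) to 1.0 (fully open), then dx, dy, dz in m, then a rotation vector rx, ry, rz in rad; each row shifts and turns the commanded pose from where the row before left it, along the tool's axes as they then stand; what a row does not reach is not made up. A row lasts 1/8 s, in which the tool goes at most 0.0625 m and 0.188 rad, less where a joint would pass 70% of its speed; a pose out of reach is approached as far as the arm can. The fingers move at their own pace and stop on an object; the grip force is fixed at half the most. Time passes only in rows, so rows that do not move let the fingers close. It prints the time, the measured TCP pose, the force, the opening and the grip force at its end. Input that does not fit is refused with a message, and nothing moves.
- manip.state(): the state, without advancing time (a new reading comes with each control period).
- manip.grab_frame(name): name is "side" or "top" or "wrist"; returns (picture, depth): 420x560x3 uint8, red, green, blue; 420x560 float32, m along the optical axis (not along the pixel's ray), 0 where there is no reading.
- manip.camera_params(name): a dict with "intrinsics" (3x3 intrinsics, pixels), "xyz" and "orientation" of the camera in the world. Camera axes: x right, y down, z forward; pixel columns grow to the right and rows downward; lengths in m; the calibration is good to about 2 mm. A picture is of the moment at which its call begins: read the wrist's pose just before it. camera_params takes no time and is no camera call; for the wrist camera it gives the pose at the moment of the call.
- manip.job_done(): hands the job in; it is judged then, once.
Trained networks look in the newest picture that a camera, given by its name, has taken for a name from the list of things; names that differ only in an ending like _2 or _b are one class to them, and where a whole thing is asked for, a point or a joint stands for the part that bears it (a point fixed in the world has none). Each returns a list of dicts, best first, with "conf" (0 to 1); they miss things now and then, are a little off and sometimes report something else, mostly with a low value. They report only what shows in the picture. A call takes as long as a camera call.
- manip.look_for(camera, query): "extent" ([left, top, right, bottom] in pixels, round what is visible of it).
- manip.outline_of(camera, query): "region" (420x560 bool, what is visible of it) and "extent" ([left, top, right, bottom] in pixels, round what is visible of it).
- manip.mark_of(camera, query): "centre" ([row, column] in pixels: a listed point, or the origin of a listed thing).
The state is a dict: "time": time; "joint_pos": joint angles; "joint_vel": joint speeds; "joint_efforts": joint torques, N m; "tool_pos": TCP position; "tool_rot": TCP orientation; "contact_force": force on the tool from outside, world axes, zero at the start; "ft_torque": the same for the moment, N m; "gripper_width": opening from 0.0 (shut) to 1.0 (fully open); "grasp_force": force on a finger pad.
Only numpy, scipy, OpenCV 4.12 (cv2) and the standard library are available. Lean on these libraries where they do the work, as an engineer would, in place of code of your own. Each camera call takes 0.05 s, during which the arm holds its last target. There are 200 camera calls.

## Working session

There is one attempt and no reset: what is moved stays moved. The work goes in short steps, Python scripts to look and compute and a shell command to move; the robot and the scene stay as the last step left them, time stands still between calls to the robot, and variables do not carry over. Pictures are saved under pics/ and viewed, at most 10 in all, crops included, and the job is handed in when it is done.

```bash
mkdir -p pics; cat > h.py <<'E'
import numpy as np, cv2
from scipy.spatial.transform import Rotation as R
from plant import manip
def cam(n):
    p=manip.camera_params(n); q=p["orientation"]
    return np.array(p["intrinsics"]),np.array(p["xyz"]),R.from_quat([q[1],q[2],q[3],q[0]]).as_matrix()
def ray(c,u,v):
    K,t,M=c; d=M@np.linalg.inv(K)@[u,v,1]; return t,d
def at_z(c,u,v,z):
    t,d=ray(c,u,v); return t+d*(z-t[2])/d[2]
def tri(rs):
    A=np.zeros((3,3));b=np.zeros(3)
    for t,d in rs:
        d=d/np.linalg.norm(d);P=np.eye(3)-np.outer(d,d);A+=P;b+=P@t
    x=np.linalg.solve(A,b)
    res=[np.linalg.norm((np.eye(3)-np.outer(d,d)/(d@d))@(x-t)) for t,d in rs]
    return x,max(res)
def cloud(c,dep):
    K,t,M=c; v,u=np.mgrid[:420,:560]
    P=np.stack([(u-K[0,2])/K[0,0]*dep,(v-K[1,2])/K[1,1]*dep,dep],-1)@M.T+t
    P[dep==0]=np.nan; return P
def snap(n,f):
    c=cam(n); im,d=manip.grab_frame(n); cv2.imwrite(f"pics/{f}.png",im[:,:,::-1]); return c,im,d
def st():
    s=manip.state(); q=s["tool_rot"]; return s,np.array(s["tool_pos"]),R.from_quat([q[1],q[2],q[3],q[0]]).as_matrix()
E
python3 - <<'E'
from h import *
np.set_printoptions(precision=4,suppress=True)
cs={}
for n in("side","top"):
    c,im,d=snap(n,n+"0");cs[n]=c;P=cloud(c,d)
    print(n,c[1],c[2][:,2])
    for q in("well_mouth","barrel_mouth","rod_knob","cup_floor","sample_tube","rack","photometer","mixer","white_tube_a","media_bottle","tip_box"):
        r=manip.mark_of(n,q)
        for e in r[:2]:
            v,u=e["centre"];print(q,round(e["conf"],2),np.round([u,v],1),P[int(np.clip(v,0,419)),int(np.clip(u,0,559))])
        if r: cs[n+q]=r[0]["centre"]
for k in list(cs):
    if k.startswith("side") and len(k)>4 and "top"+k[4:] in cs:
        q=k[4:];a=cs[k];b=cs["top"+q];print(q,*tri([ray(cs["side"],a[1],a[0]),ray(cs["top"],b[1],b[0])]))
print(st())
print(manip.tip_extent)
E
```

```text
side [ 0.3323 -0.596   0.7173] [ 0.2862  0.6556 -0.6988]
well_mouth 0.56 [249.4 129.7] [0.6187 0.2802 0.0931]
barrel_mouth 0.92 [262.5 184.2] [0.5794 0.0864 0.0732]
barrel_mouth 0.59 [253.  282.7] [ 0.4769 -0.1237  0.0171]
rod_knob 0.71 [267.7 196. ] [0.5728 0.0383 0.0792]
cup_floor 0.86 [332.9 362.7] [ 0.5238 -0.3591  0.087 ]
sample_tube 0.5 [273.8 274.4] [ 0.5202 -0.1242  0.0216]
rack 0.96 [274.1 281.1] [ 0.5193 -0.1316  0.0076]
rack 0.7 [264.5 182.5] [0.5848 0.0872 0.0769]
mixer 0.9 [327.6 382.7] [ 0.5071 -0.3775  0.0687]
white_tube_a 0.7 [294.8 270. ] [ 0.5683 -0.1225  0.008 ]
media_bottle 0.81 [343.8 219.8] [ 0.7202 -0.0536  0.0341]
tip_box 0.94 [384.9 267.4] [ 0.719  -0.2162  0.0551]
tip_box 0.33 [247.3 146.2] [0.5888 0.2124 0.0931]
top [ 0.4763 -0.0076  1.0689] [ 0.1211 -0.0335 -0.9921]
well_mouth 0.82 [122.3 198. ] [0.62   0.2828 0.0802]
barrel_mouth 0.68 [216.4 220.5] [ 0.5855  0.0921 -0.003 ]
rod_knob 0.6 [230.4 218. ] [0.5818 0.0551 0.0803]
cup_floor 0.71 [425.8 249.9] [ 0.5228 -0.3571  0.0877]
sample_tube 0.59 [305.  250.2] [ 0.5181 -0.1067  0.0536]
rack 0.86 [306.2 249.1
[... 950 characters left out ...]
-0.0077] 0.0015314723739922645
({'time': 1.2, 'joint_pos': array([-1.378 ,  0.0527,  1.6129, -0.    ,  1.476 , -0.119 ]), 'joint_vel': array([ 0.0003,  0.0007,  0.0017, -0.0007, -0.0005,  0.0005]), 'joint_efforts': array([  0.0011, -39.3678, -37.0459,  -0.    ,   0.0004,  -0.    ]), 'tool_pos': array([ 0.1917, -0.5949,  0.2503]), 'tool_rot': array([-0.    ,  0.9879,  0.1553, -0.    ]), 'contact_force': array([-0.063 , -0.0682, -0.4669]), 'ft_torque': array([-0.007 ,  0.0144, -0.0037]), 'grasp_force': 0.0, 'gripper_width': 1.0019972822628849}, array([ 0.1917, -0.5949,  0.2503]), array([[ 0.9518,  0.3068, -0.    ],
       [ 0.3068, -0.9518, -0.    ],
       [-0.    , -0.    , -1.    ]]))
0.019
```

```bash
cd pics; python3 -c "
import cv2,numpy as np
a=cv2.imread('side0.png');b=cv2.imread('top0.png')
cv2.imwrite('both0.png',cv2.resize(np.vstack([a,b]),(400,600))) if 0 else cv2.imwrite('b0.png',b)"
```

```text
(no output)
```

View pics/top0.png

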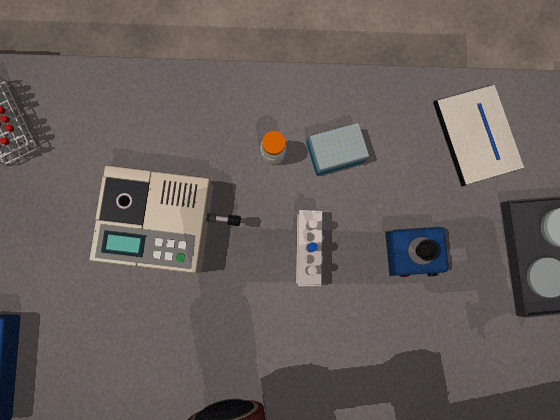

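View pics/side0.png

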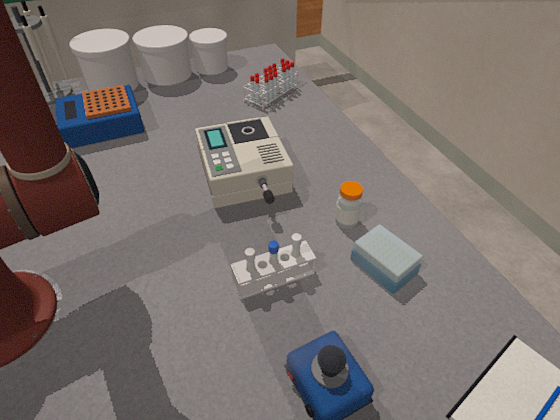

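The top view shows the blue cap at (312,247) in the middle hole between white caps at (311,225) and (311,270). The well is at (124,200), the knob at (235,220) and the cup at (427,249). The side view agrees: blue cap (273,247), knob (267,195), cup (332,360).

```bash
python3 - <<'E'
from h import *
np.set_printoptions(precision=4,suppress=True)
cs={};px={}
for n in("side","top"):
    c,im,d=snap(n,n+"1");cs[n]=c;P=cloud(c,d)
    hsv=cv2.cvtColor(im,cv2.COLOR_RGB2HSV)
    box={"side":(225,240,320,300),"top":(295,205,325,290)}[n]
    m=cv2.inRange(hsv,(100,120,60),(130,255,255));k=np.zeros_like(m);k[box[1]:box[3],box[0]:box[2]]=1
    m=(m>0)&(k>0)
    Q=P[m];print(n,"cap",m.sum(),np.nanmedian(Q,0),np.nanmax(Q[:,2])); top=Q[Q[:,2]>0.104]; print(" top face mean",np.nanmean(top,0),len(top),top.min(0) if len(top) else 0,top.max(0) if len(top) else 0)
    # caps by height over rack
    for lo,hi in((0.44,0.495),(0.495,0.54),(0.54,0.60)):
        s=(P[...,0]>lo)&(P[...,0]<hi)&(P[...,1]>-.17)&(P[...,1]<-.06)&(P[...,2]>.1)&(P[...,2]<.12)
        if s.any():print("  cap>0.1",s.sum(),P[s].mean(0),(P[s].min(0)+P[s].max(0))/2)
    # cup
    s=(P[...,0]>.46)&(P[...,0]<.6)&(P[...,1]>-.42)&(P[...,1]<-.3)&(P[...,2]>.094)&(P[...,2]<.11)
    print(" cup rim",s.sum(),P[s].mean(0),(P[s].min(0)+P[s].max(0))/2)
    # knob
    s=(P[...,0]>.53)&(P[...,0]<.63)&(P[...,1]>0.0)&(P[...,1]<.115)&(P[...,2]>.06)&(P[...,2]<.09)
    K=P[s];print(" knob+barrel",s.sum(),K.mean(0),K.min(0),K.max(0))
    s2=s&(im.max(2)<75);K=P[s2];print(" dark knob",s2.sum(),K.mean(0),K.min(0),K.max(0))
    # deck
    s=(P[...,2]>.088)&(P[...,2]<.102)&(P[...,1]>.08)&(P[...,1]<.4)&(P[...,0]>.4)&(P[...,0]<.75)
    D=P[s][:,:2].astype(np.float32);print(" deck",cv2.minAreaRect(D),P[s][:,2].mean())
    for q in("well_mouth","rod_knob","barrel_mouth","cup_floor"):
        r=manip.look_for(n,q)
        if r:print(q,r[0])
    # well: bright ring
    if n=="top": cv2.imwrite("pics/topz.png",cv2.resize(np.hstack([im[165:275,85:255],im[195:305,290:460]])[:,:,::-1],None,fx=2.35,fy=2.35,interpolation=cv2.INTER_CUBIC))
E
```

```text
side cap 107 [ 0.5221 -0.1225  0.1069] 0.1105249033245902
 top face mean [ 0.5229 -0.1192  0.1078] 65 [ 0.5142 -0.1273  0.1045] [ 0.5319 -0.1097  0.1105]
  cap>0.1 93 [ 0.4747 -0.1191  0.1069] [ 0.4756 -0.1171  0.1056]
  cap>0.1 90 [ 0.5223 -0.1192  0.1068] [ 0.5227 -0.1181  0.1053]
  cap>0.1 84 [ 0.5701 -0.1194  0.1068] [ 0.5708 -0.1187  0.1052]
 cup rim 327 [ 0.5224 -0.3568  0.0992] [ 0.5209 -0.3578  0.0983]
 knob+barrel 566 [0.5801 0.0919 0.075 ] [0.5306 0.0321 0.06  ] [0.63   0.115  0.0898]
 dark knob 137 [0.5778 0.0523 0.0738] [0.5666 0.0321 0.0601] [0.5917 0.105  0.0817]
 deck ((0.5757756233215332, 0.21941742300987244), (0.22483128309249878, 0.20022818446159363), 84.34504699707031) 0.0959792488718092
well_mouth {'extent': [195.2, 114.4, 292.7, 208.2], 'conf': 0.97}
rod_knob {'extent': [263.8, 185.7, 271.2, 203.8], 'conf': 0.66}
barrel_mouth {'extent': [194.9, 114.4, 289.8, 206.0], 'conf': 0.78}
cup_floor {'extent': [316.9, 347.9, 349.0, 375.5], 'conf': 0.7}
top cap 69 [ 0.5222 -0.1158  0.1076] 0.11123479454019636
 top face mean [ 0.5228 -0.1161  0.1077] 62 [ 0.5141 -0.1242  0.1
[... 152 characters left out ...]
 0.1064]
  cap>0.1 77 [ 0.5715 -0.1163  0.1075] [ 0.571  -0.1167  0.106 ]
 cup rim 175 [ 0.5214 -0.3589  0.0991] [ 0.5214 -0.3569  0.0986]
 knob+barrel 367 [0.5808 0.0791 0.0753] [0.5303 0.0345 0.0603] [0.6297 0.1149 0.0899]
 dark knob 268 [0.5811 0.0754 0.0755] [0.5303 0.0345 0.0606] [0.6297 0.1149 0.0878]
 deck ((0.5775408744812012, 0.2204485535621643), (0.22099514305591583, 0.20029403269290924), 84.05547332763672) 0.09545946138479945
well_mouth {'extent': [90.4, 163.4, 240.7, 271.5], 'conf': 0.6}
rod_knob {'extent': [214.9, 216.5, 243.2, 226.5], 'conf': 0.56}
barrel_mouth {'extent': [90.0, 167.0, 236.1, 271.9], 'conf': 0.88}
cup_floor {'extent': [418.9, 239.6, 436.8, 260.3], 'conf': 0.84}
```

View pics/topz.png

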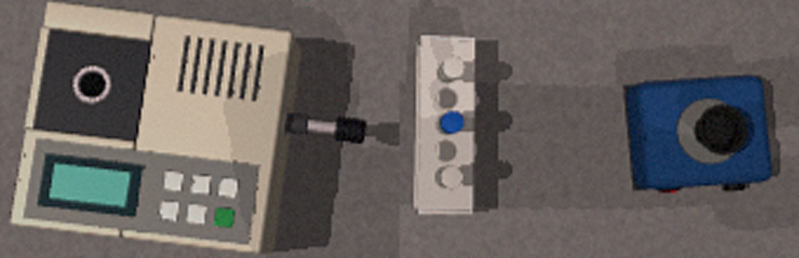

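```bash
echo '[1, 0, 0, 0, 0, 0, 0.156, 1, 0, 0, 0, 0, 0, 0.156, 1, 0.033, -0.048, 0, 0, 0, 0, 1, 0.033, -0.048, 0, 0, 0, 0, 1, 0.033, -0.048, 0, 0, 0, 0]' | python3 -m crank
echo '[1, 0.033, -0.048, 0, 0, 0, 0, 1, 0.033, -0.048, 0, 0, 0, 0, 1, 0.033, -0.048, 0, 0, 0, 0, 1, 0.033, -0.048, 0, 0, 0, 0, 1, 0.033, -0.048, 0, 0, 0, 0]' | python3 -m crank
echo '[1, 0.033, -0.048, 0, 0, 0, 0, 1, 0.033, -0.044, 0, 0, 0, 0, 1, 0, 0, 0, 0, 0, 0]' | python3 -m crank
python3 - <<'E'
from h import *
np.set_printoptions(precision=4,suppress=True)
s,p,M=st();print(s["time"],p,M.tolist())
c,im,d=snap("wrist","w1");P=cloud(c,d);print(c[1],c[2][:,2],c[0])
hsv=cv2.cvtColor(im,cv2.COLOR_RGB2HSV);m=cv2.inRange(hsv,(100,120,60),(130,255,255))>0
Q=P[m];s=m&(P[...,2]>.1)&(P[...,2]<.115);v,u=np.where(s);print(s.sum(),(P[s].min(0)+P[s].max(0))/2,P[s].mean(0),u.mean(),v.mean())
print(cv2.minEnclosingCircle(P[s][:,:2].astype(np.float32)))
E
```

```text
time: 2.33
tool_pos: [0.2915, -0.4495, 0.2504]
tool_rot: [0.0, 1.0, -0.0, 0.0]
contact_force: [0.4, 0.1, -0.1]
gripper_width: 1.001
grasp_force: 0.0
time: 2.95
tool_pos: [0.4567, -0.2092, 0.2507]
tool_rot: [0.0, 1.0, -0.0, 0.0]
contact_force: [1.1, -0.7, 0.8]
gripper_width: 0.997
grasp_force: 0.0
time: 3.32
tool_pos: [0.5232, -0.1161, 0.2504]
tool_rot: [-0.0, 1.0, 0.003, 0.0]
contact_force: [-1.0, -0.6, -0.6]
gripper_width: 1.002
grasp_force: 0.0
3.325 [ 0.5232 -0.1161  0.2504] [[0.9999864266756753, 0.0052050086543336, 0.0002331294111499922], [0.005204899423432953, -0.9999863455024884, 0.00046672322613710253], [0.0002355555263162499, -0.00046550347601370445, -0.9999998639100447]]
[ 0.5997 -0.1151  0.373 ] [-0.302  -0.0012 -0.9533] [[299.6339   0.     276.5168]
 [  0.     299.6339 212.9707]
 [  0.       0.       1.    ]]
303 [ 0.5233 -0.1158  0.1061] [ 0.524  -0.1156  0.1066] 276.77557755775575 204.07590759075907
((0.5233850479125977, -0.11563727259635925), 0.00969410128891468)
```

View pics/w1.png

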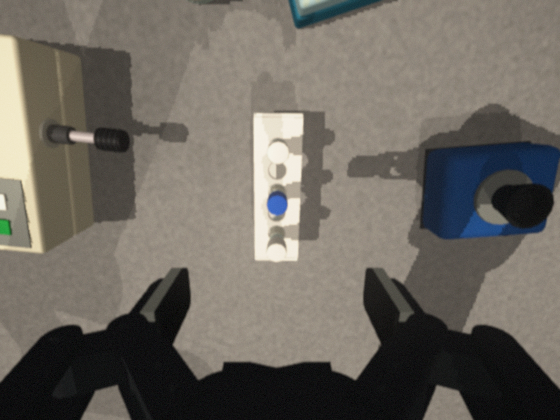

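The wrist view has the blue cap at (277,204), directly under the TCP, with a white cap on each side along the row at (277,152) and (276,248). I'll descend and grip.

```bash
echo '[1, 0, 0, 0.05, 0, 0, 0, 1, 0, 0, 0.05, 0, 0, 0, 1, 0, 0, 0.04, 0, 0, 0, 1, 0, 0, 0.011, 0, 0, 0, 0, 0, 0, 0, 0, 0, 0]' | python3 -m crank
echo '[0, 0, 0, 0, 0, 0, 0, 0, 0, 0, 0, 0, 0, 0, 0, 0, 0, 0, 0, 0, 0, 0, 0, 0, 0, 0, 0, 0]' | python3 -m crank
```

```text
time: 4.0
tool_pos: [0.5216, -0.1197, 0.0995]
tool_rot: [0.0, 1.0, -0.001, -0.0]
contact_force: [0.2, -0.1, 0.2]
gripper_width: 0.823
grasp_force: 0.0
time: 4.5
tool_pos: [0.5228, -0.1191, 0.1008]
tool_rot: [0.0, 1.0, -0.0, 0.001]
contact_force: [0.4, 0.8, 5.7]
gripper_width: 0.213
grasp_force: 58.6
```

```bash
echo '[0, 0, 0, -0.05, 0, 0, 0, 0, 0, 0, -0.05, 0, 0, 0, 0, 0, 0, -0.03, 0, 0, 0, 0, 0, 0.06, 0, 0, 0, 0, 0, 0, 0.06, 0, 0, 0, 0]' | python3 -m crank
echo '[0, 0, 0.06, 0, 0, 0, 0, 0, 0, 0.059, 0, 0, 0, 0, 0, 0, 0, 0, 0, 0, 0, 0, 0, 0, 0, 0, 0, 0]' | python3 -m crank
python3 - <<'E'
from h import *
np.set_printoptions(precision=4,suppress=True)
c,im,d=snap("wrist","w2");s,p,M=st();P=cloud(c,d);print(p)
s=(P[...,0]>.46)&(P[...,0]<.6)&(P[...,1]>-.42)&(P[...,1]<-.3)&(P[...,2]>.094)&(P[...,2]<.11)
print(s.sum(),P[s].mean(0),cv2.minEnclosingCircle(P[s][:,:2].astype(np.float32)))
for n in("wrist","side"):
  if n=="side":
    c,im,d=snap("side","s2");P=cloud(c,d)
  hsv=cv2.cvtColor(im,cv2.COLOR_RGB2HSV);m=(cv2.inRange(hsv,(100,120,60),(130,255,255))>0)&(P[...,2]>.2)&(P[...,2]<.27)
  print(n,m.sum(), P[m].mean(0) if m.any() else 0,np.nanmax(P[m][:,2]) if m.any() else 0)
E
```

```text
time: 5.12
tool_pos: [0.522, -0.2398, 0.2299]
tool_rot: [0.0, 1.0, 0.001, 0.001]
contact_force: [0.9, -0.0, -0.4]
gripper_width: 0.212
grasp_force: 59.0
time: 5.62
tool_pos: [0.5215, -0.3574, 0.2285]
tool_rot: [-0.001, 1.0, -0.0, -0.001]
contact_force: [0.9, -0.1, -1.2]
gripper_width: 0.215
grasp_force: 59.1
[ 0.5217 -0.3568  0.2288]
730 [ 0.5245 -0.3571  0.0982] ((0.5214054584503174, -0.35650864243507385), 0.022442761808633804)
wrist 1833 [ 0.5249 -0.3568  0.2313] 0.23758761862098304
side 66 [ 0.5147 -0.358   0.2327] 0.2547479239489133
```

View pics/s2.png

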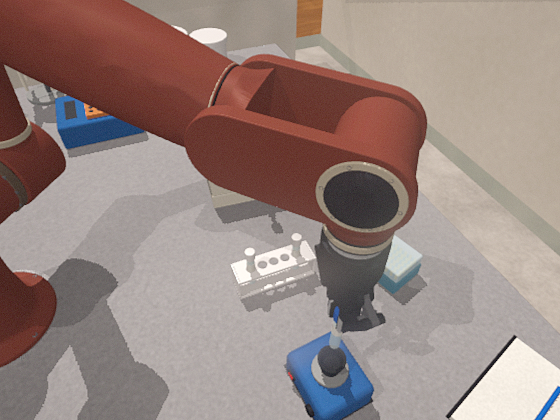

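The side view shows the tube upright in the fingers with its bottom just over the cup at about (333,345). The rack still holds both white tubes. I'll press down now.

```bash
echo '[0, 0, 0, 0.03, 0, 0, 0, 0, 0, 0, 0.015, 0, 0, 0, 0, 0, 0, 0.006, 0, 0, 0, 0, 0, 0, 0.006, 0, 0, 0, 0, 0, 0, 0, 0, 0, 0]' | python3 -m crank
```

```text
time: 6.35
tool_pos: [0.5225, -0.3577, 0.1741]
tool_rot: [-0.0, 1.0, 0.0, 0.001]
contact_force: [-1.6, 2.3, 5.5]
gripper_width: 0.208
grasp_force: 60.0
```

```bash
echo '[0, 0, 0, 0.003, 0, 0, 0, 0, 0, 0, 0, 0, 0, 0]' | python3 -m crank; echo '[0, 0, 0, 0.002, 0, 0, 0, 0, 0, 0, 0, 0, 0, 0]' | python3 -m crank
```

```text
time: 6.6
tool_pos: [0.523, -0.3583, 0.1727]
tool_rot: [0.001, 1.0, 0.0, 0.002]
contact_force: [-1.2, 3.4, 8.3]
gripper_width: 0.215
grasp_force: 60.5
time: 6.85
tool_pos: [0.5237, -0.3586, 0.1726]
tool_rot: [0.001, 1.0, 0.0, 0.002]
contact_force: [-1.7, 3.3, 12.0]
gripper_width: 0.218
grasp_force: 61.1
```

```bash
echo '[0, 0, 0, 0.001, 0, 0, 0, 0, 0, 0, 0, 0, 0, 0, 0, 0, 0, 0, 0, 0, 0, 0, 0, 0, 0, 0, 0, 0, 0, 0, 0, 0, 0, 0, 0]' | python3 -m crank; echo '[0, 0, 0, 0, 0, 0, 0, 0, 0, 0, 0, 0, 0, 0, 0, 0, 0, 0, 0, 0, 0, 0, 0, 0, 0, 0, 0, 0, 0, 0, 0, 0, 0, 0, 0]' | python3 -m crank; echo '[0, 0, 0, 0, 0, 0, 0, 0, 0, 0, 0, 0, 0, 0, 0, 0, 0, 0, 0, 0, 0]' | python3 -m crank
python3 - <<'E'
from h import *
c,im,d=snap("wrist","w3");s,p,M=st();P=cloud(c,d);print(p)
s=(P[...,0]>.46)&(P[...,0]<.6)&(P[...,1]>-.42)&(P[...,1]<-.3)&(P[...,2]>.085)&(P[...,2]<.105)
h=P[s][:,2];print(s.sum(),np.percentile(h,[5,25,50,75,95]))
E
```

```text
time: 7.48
tool_pos: [0.524, -0.3587, 0.1724]
tool_rot: [0.001, 1.0, 0.0, 0.003]
contact_force: [-1.8, 4.9, 16.4]
gripper_width: 0.209
grasp_force: 61.3
time: 8.1
tool_pos: [0.524, -0.3587, 0.1724]
tool_rot: [0.001, 1.0, 0.0, 0.003]
contact_force: [-2.7, 4.1, 15.6]
gripper_width: 0.212
grasp_force: 61.3
time: 8.48
tool_pos: [0.524, -0.3587, 0.1724]
tool_rot: [0.001, 1.0, 0.0, 0.003]
contact_force: [-1.8, 5.6, 15.2]
gripper_width: 0.213
grasp_force: 61.3
[ 0.52398607 -0.35865981  0.17244674]
1332 [0.08656452 0.09121354 0.09230769 0.09298611 0.09850967]
```

The cup rim dropped about 6 mm and stayed down with about 15 N for well over a second. Next I'll lift and carry the tube to the photometer.

```bash
echo '[0, 0, 0, -0.04, 0, 0, 0, 0, 0, 0, -0.045, 0, 0, 0, 0, 0.006, -0.058, 0, 0, 0, 0, 0, 0.006, -0.058, 0, 0, 0, 0, 0, 0.006, -0.058, 0, 0, 0, 0]' | python3 -m crank
echo '[0, 0.006, -0.058, 0, 0, 0, 0, 0, 0.006, -0.058, 0, 0, 0, 0, 0, 0.006, -0.058, 0, 0, 0, 0, 0, 0.006, -0.058, 0, 0, 0, 0, 0, 0.006, -0.058, 0, 0, 0, 0]' | python3 -m crank
echo '[0, 0.006, -0.058, 0, 0, 0, 0, 0, 0.006, -0.058, 0, 0, 0, 0, 0, 0, 0, 0, 0, 0, 0, 0, 0, 0, 0, 0, 0, 0]' | python3 -m crank
cat > well.py <<'E'
from h import *
import sys
np.set_printoptions(precision=4,suppress=True)
c,im,d=snap("wrist",sys.argv[1]);s,p,M=st();P=cloud(c,d);print(s["time"],p,M[:,2],s["joint_pos"])
# well: rim pixels (bright in dark block) near guess
s=(np.hypot(P[...,0]-.619,P[...,1]-.28)<.022)&(P[...,2]>.088)&(P[...,2]<.105)&(im.min(2)>110)
v,u=np.where(s);print("rim",s.sum(),P[s].mean(0) if s.any() else 0)
if s.sum()>20:
    e=cv2.fitEllipse(np.stack([u,v],1).astype(np.float32));print(e,"ray@.095",at_z(c,*e[0],.095)); X=P[s];print(cv2.minEnclosingCircle(X[:,:2].astype(np.float32)))
hsv=cv2.cvtColor(im,cv2.COLOR_RGB2HSV);m=(cv2.inRange(hsv,(100,120,60),(130,255,255))>0)&(P[...,2]>.14)
print("held cap",m.sum(),P[m].mean(0),P[m].max(0))
for q in("well_mouth","rod_knob","barrel_mouth"):
    for e in manip.mark_of("wrist",q)[:1]:
        z=.095 if q[0]=="w" else .068
        print(q,e["conf"],e["centre"],at_z(c,e["centre"][1],e["centre"][0],z))
E
python3 well.py w4
```

```text
time: 9.15
tool_pos: [0.5402, -0.1826, 0.2523]
tool_rot: [0.001, 1.0, -0.0, 0.001]
contact_force: [0.3, -0.8, -0.4]
gripper_width: 0.209
grasp_force: 59.2
time: 9.78
tool_pos: [0.5703, 0.108, 0.2524]
tool_rot: [0.0, 1.0, -0.0, 0.001]
contact_force: [0.5, -0.2, -0.6]
gripper_width: 0.206
grasp_force: 59.2
time: 10.28
tool_pos: [0.5821, 0.2221, 0.2516]
tool_rot: [0.0, 1.0, 0.0, 0.0]
contact_force: [0.3, -0.4, -0.0]
gripper_width: 0.209
grasp_force: 59.3
10.325 [0.5821 0.2214 0.2516] [ 0.0007 -0.0004 -1.    ] [ 0.2443  0.0465  1.6172 -0.0006  1.4773  1.8159]
rim 447 [0.6142 0.2773 0.0947]
((219.39678955078125, 169.67849731445312), (30.0642032623291, 31.174583435058594), 88.65190124511719) ray@.095 [0.6128 0.276  0.095 ]
((0.6122061014175415, 0.2762814164161682), 0.01710542105138302)
held cap 1822 [0.5855 0.2231 0.2548] [0.5943 0.283  0.3146]
well_mouth 0.67 [168.6, 217.9] [0.6138 0.2773 0.095 ]
rod_knob 0.68 [197.7, 442.0] [0.5786 0.0479 0.068 ]
barrel_mouth 0.83 [197.1, 404.7] [0.5793 0.0874 0.068 ]
```

View pics/w4.png

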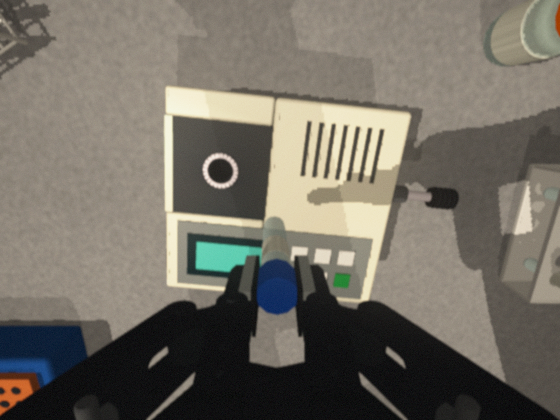

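The wrist view shows the well rim at (220,170), the knob at (441,197) and the held tube upright at (275,225–285). Its well estimate is about 6 mm off the earlier one in x, so I'll move closer and measure again.

```bash
sed -i 's/-.619,P\[...,1\]-.28)<.022/-.615,P[...,1]-.278)<.026/; s/im.min(2)>110/im.min(2)>90/' well.py; echo '[0, 0.018, -0.04, 0.03, 0, 0, 0, 0, 0, 0, 0, 0, 0, 0, 0, 0, 0, 0, 0, 0, 0, 0, 0, 0, 0, 0, 0, 0, 0, 0, 0, 0, 0, 0, 0]' | python3 -m crank; python3 well.py w5; python3 well.py w5b; python3 - <<'E'
from h import *
for n in("top","side"):
    c,im,d=snap(n,n+"5")
im=cv2.imread("pics/top0.png");c=cam("top");P=cloud(c,manip.grab_frame("top")[1])
for n in("top","side"):
    im=cv2.imread(f"pics/{n}0.png");c=cam(n);K,t,M=c
    v,u=np.mgrid[:420,:560]; 
    g=np.array([.616,.279,.095]);q=K@M.T@(g-t);q=q[:2]/q[2]
    s=(np.hypot(u-q[0],v-q[1])<13)&(im.min(2)>105); vv,uu=np.where(s)
    e=cv2.fitEllipse(np.stack([uu,vv],1).astype(np.float32));print(n,q,e,at_z(c,*e[0],.095))
E
```

```text
time: 11.1
tool_pos: [0.6003, 0.2615, 0.2227]
tool_rot: [-0.0, 1.0, -0.001, 0.001]
contact_force: [0.6, 1.4, -0.3]
gripper_width: 0.211
grasp_force: 59.2
11.15 [0.6001 0.2616 0.2224] [ 0.0015  0.0004 -1.    ] [ 0.2975  0.1382  1.5684 -0.0001  1.4334  1.8692]
rim 622 [0.612  0.2756 0.0946]
((260.9598388671875, 197.16966247558594), (33.160430908203125, 34.35708999633789), 102.69256591796875) ray@.095 [0.6121 0.2756 0.095 ]
((0.6114362478256226, 0.27570638060569763), 0.017262611538171768)
held cap 1828 [0.6038 0.2629 0.2262] [0.6128 0.3251 0.2908]
well_mouth 0.96 [198.5, 260.8] [0.6109 0.2757 0.095 ]
rod_knob 0.67 [223.6, 493.0] [0.578  0.0498 0.068 ]
barrel_mouth 0.85 [220.2, 458.1] [0.5816 0.0847 0.068 ]
11.35 [0.5999 0.262  0.2216] [ 0.0004  0.0001 -1.    ] [0.2981 0.1393 1.5686 0.     1.4333 1.8692]
rim 622 [0.6122 0.2757 0.0946]
((261.2314453125, 196.8084259033203), (33.166770935058594, 34.35404968261719), 98.96060180664062) ray@.095 [0.6122 0.2756 0.095 ]
((0.6116812825202942, 0.27570560574531555), 0.0170594435185194)
held cap 1829 [0.6035 0.2633 0.2253] [0.6121 0.3262 0.2896]
well_mouth 0.68 [198.2, 261.6] [0.6109 0.2753 0.095 ]
rod_knob 0.94 [221.5, 494.6] [0.5801 0.0496 0.068 ]
barrel_mouth 0.85 [222.4, 455.4] [0.5792 0.0877 0.068 ]
top [121.67544473 198.87374544] ((123.61304473876953, 200.3906707763672), (13.829269409179688, 14.324177742004395), 56.320640563964844) [0.61290499 0.27486088 0.095     ]
side [248.13915221 128.86914249] ((247.62062072753906, 125.84346008300781), (15.254416465759277, 21.302135467529297), 170.624267578125) [0.61948809 0.29267064 0.095     ]
```

```bash
echo '[0, 0.012, -0.0135, 0.018, 0, 0, 0, 0, 0, 0, 0, 0, 0, 0, 0, 0, 0, 0, 0, 0, 0, 0, 0, 0, 0, 0, 0, 0]' | python3 -m crank; python3 well.py w6;  python3 - <<'E'
from h import *
c,im,d=snap("wrist","w6b");P=cloud(c,d);s,p,_=st()
hsv=cv2.cvtColor(im,cv2.COLOR_RGB2HSV);m=(cv2.inRange(hsv,(100,120,60),(130,255,255))>0)&(np.hypot(P[...,0]-p[0],P[...,1]-p[1])<.03)&(P[...,2]>.15)
Q=P[m];print("cap",len(Q),Q.min(0),Q.max(0)); T=Q[Q[:,2]>Q[:,2].max()-.004]; print("top",cv2.minEnclosingCircle(T[:,:2].astype(np.float32)),T[:,2].mean(),p)
cv2.imwrite("pics/w6c.png",cv2.resize(im[150:330,170:390][:,:,::-1],None,fx=3,fy=3,interpolation=cv2.INTER_CUBIC))
E
```

```text
time: 12.15
tool_pos: [0.612, 0.2754, 0.2042]
tool_rot: [-0.0, 1.0, -0.0, 0.001]
contact_force: [-0.5, 0.1, -0.6]
gripper_width: 0.207
grasp_force: 59.2
12.2 [0.6121 0.2754 0.2042] [ 0.0012  0.0003 -1.    ] [ 0.3121  0.1889  1.5427 -0.0001  1.4089  1.8833]
rim 472 [0.6161 0.2759 0.0946]
((276.9156494140625, 217.00112915039062), (35.14207077026367, 35.806907653808594), 69.76225280761719) ray@.095 [0.6119 0.2757 0.095 ]
((0.6115316152572632, 0.27561458945274353), 0.017364876344799995)
held cap 1800 [0.6155 0.2761 0.207 ] [0.6228 0.3412 0.2743]
well_mouth 0.85 [220.9, 276.4] [0.6085 0.2762 0.095 ]
rod_knob 0.7 [241.5, 517.2] [0.5786 0.0513 0.068 ]
barrel_mouth 0.67 [240.9, 479.0] [0.5792 0.0871 0.068 ]
cap 1796 [0.60155021 0.26711308 0.19198597] [0.6226728  0.28516822 0.21125992]
top ((0.6125142574310303, 0.2758806645870209), 0.010267755016684532) 0.20926972442396974 [0.61197284 0.27546766 0.20373644]
```

View pics/w6c.png

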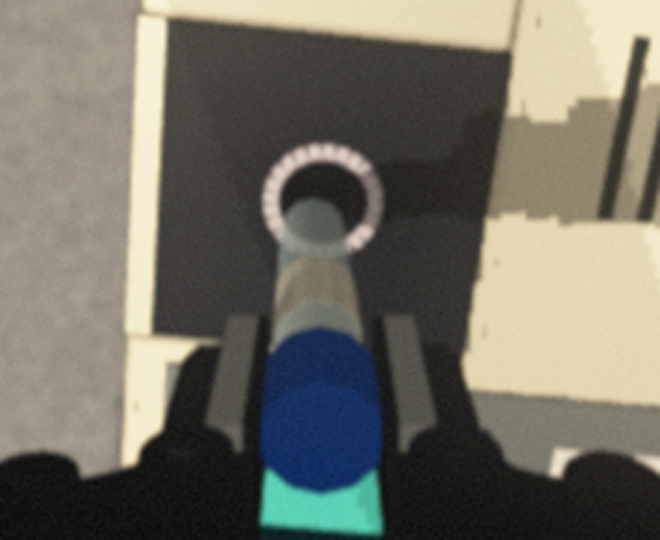

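The crop shows the tube's bottom end centred near crop (314,230), about 8 crop pixels left of the ring centre (322,203). The tube therefore leans slightly. I'll quantify it by projecting the ideal bottom sphere.

```bash
python3 - <<'E'
from h import *
c=cam("wrist");K,t,M=c;s,p,R_=st();print(p,t)
def pr(g):
    q=K@M.T@(np.array(g)-t);return q[:2]/q[2],q[2]
for zb in(.109,.111):
    o=np.array([p[0],p[1],zb+.008]);q,dep=pr(o);print("sphere",(q-[170,150])*3,"r",.008/dep*300*3)
    for dx,dy in((.002,0),(0,.002)):print(dx,dy,(pr(o+[dx,dy,0])[0]-[170,150])*3)
print("cap top",(pr([p[0],p[1],.2105])[0]-[170,150])*3)
print("ring",(pr([.6118,.2756,.095])[0]-[170,150])*3)
im=cv2.imread("pics/w6b.png");
for r in(222,226,230,234,238):print(r,im[r,255:300].sum(1).tolist())
E
```

```text
[0.61197284 0.27546766 0.20373644] [0.68850302 0.27606858 0.32637048]
sphere [322.20635416 228.51055448] r 32.330079692224864
0.002 0 [322.20589045 220.90056279]
0 0.002 [314.13371116 228.5179586 ]
sphere [322.22989439 231.30859916] r 32.609289569195475
0.002 0 [322.22949115 223.64037182]
0 0.002 [314.08753431 231.31606176]
cap top [324.02569422 444.76146589]
ring [321.48373791 201.22797982]
222 [154, 154, 220, 369, 497, 554, 587, 580, 499, 368, 313, 338, 342, 313, 304, 293, 286, 271, 269, 267, 263, 271, 260, 257, 255, 260, 257, 240, 198, 134, 103, 105, 118, 97, 101, 146, 247, 330, 361, 351, 317, 254, 161, 111, 89]
226 [152, 148, 158, 179, 293, 448, 503, 535, 540, 510, 443, 389, 353, 335, 305, 295, 293, 285, 269, 262, 268, 263, 261, 261, 251, 263, 264, 262, 241, 220, 169, 159, 230, 371, 508, 579, 597, 579, 508, 385, 231, 160, 142, 135, 137]
230 [159, 152, 157, 153, 160, 157, 197, 304, 402, 434, 441, 438, 440, 428, 411, 383, 363, 344, 317, 311, 302, 293, 289, 295, 297, 302, 305, 314, 330, 369, 466, 549, 595, 615, 595, 532, 407, 312, 213, 148, 147, 140, 143, 136, 143]
234 [169, 182, 163, 154, 149, 158, 153, 223, 318, 355, 358, 352, 363, 358, 368, 371, 378, 369, 359, 363, 364, 371, 356, 342, 357, 365, 355, 340, 340, 336, 322, 302, 244, 183, 161, 152, 149, 139, 139, 140, 149, 149, 144, 142, 136]
238 [176, 169, 167, 170, 146, 146, 165, 243, 330, 370, 378, 383, 397, 402, 406, 380, 359, 352, 333, 339, 338, 335, 339, 337, 331, 316, 319, 319, 303, 295, 272, 215, 164, 155, 142, 145, 139, 134, 150, 139, 146, 140, 143, 143, 143]
```

```bash
echo '[0, 0, 0.0004, 0, -0.018, 0, 0, 0, 0, 0, 0.008, 0, 0, 0, 0, 0, 0, 0, 0, 0, 0, 0, 0, 0, 0, 0, 0, 0]' | python3 -m crank; python3 - <<'E'
from h import *
c,im,d=snap("wrist","w7");s,p,_=st();print(p,_[:,2]);K,t,M=c
def pr(g):
    q=K@M.T@(np.array(g)-t);return q[:2]/q[2]
print("ring",pr([.6118,.2756,.095]),"ideal bottom",pr([.6118,.2756,p[2]-.0845]))
for r in(220,224,228,232,236,240):
    print(r,im[r,255:300].sum(1).tolist())
E
```

```text
time: 12.9
tool_pos: [0.6118, 0.275, 0.1949]
tool_rot: [0.009, 1.0, -0.0, -0.0]
contact_force: [-0.1, 0.4, -0.5]
gripper_width: 0.209
grasp_force: 59.2
[0.61187756 0.27499458 0.19517156] [-2.41062425e-04 -1.80592954e-02 -9.99836889e-01]
ring [274.24219455 220.24219635] ideal bottom [274.48084243 227.18798549]
220 [571, 599, 609, 565, 396, 181, 104, 109, 102, 125, 201, 261, 302, 310, 316, 302, 282, 276, 274, 269, 261, 253, 256, 261, 252, 259, 234, 198, 150, 108, 100, 87, 102, 96, 182, 283, 352, 354, 346, 304, 216, 135, 111, 96, 106]
224 [561, 610, 617, 591, 488, 302, 132, 105, 162, 269, 328, 328, 331, 316, 304, 295, 290, 283, 270, 261, 260, 259, 265, 256, 259, 258, 262, 256, 239, 167, 119, 95, 110, 144, 239, 325, 359, 355, 324, 277, 181, 115, 107, 101, 99]
228 [402, 547, 614, 620, 610, 575, 482, 347, 288, 326, 348, 338, 339, 314, 295, 295, 293, 276, 267, 269, 269, 257, 256, 261, 262, 258, 258, 268, 254, 239, 209, 262, 382, 478, 494, 459, 394, 376, 286, 192, 142, 147, 144, 144, 136]
232 [153, 178, 287, 451, 576, 616, 606, 585, 513, 464, 424, 383, 350, 328, 322, 303, 292, 289, 284, 269, 272, 267, 281, 279, 274, 277, 291, 297, 320, 365, 456, 574, 599, 575, 537, 466, 358, 235, 164, 139, 134, 140, 134, 134, 140]
236 [158, 165, 159, 140, 152, 182, 259, 374, 444, 443, 424, 430, 423, 423, 407, 402, 372, 352, 347, 336, 329, 335, 337, 350, 334, 351, 362, 351, 357, 340, 339, 358, 333, 240, 168, 138, 136, 148, 148, 154, 139, 131, 150, 135, 144]
240 [145, 154, 157, 144, 149, 156, 176, 250, 350, 394, 413, 411, 392, 388, 377, 382, 359, 350, 359, 330, 338, 335, 344, 342, 332, 315, 319, 323, 316, 334, 306, 252, 186, 151, 144, 138, 142, 140, 150, 142, 143, 139, 139, 139, 146]
```

```bash
echo '[0, 0, 0, 0.008, 0, 0, 0, 0, 0, 0, 0.008, 0, 0, 0, 0, 0, 0, 0.004, 0, 0, 0, 0, 0, 0, 0, 0, 0, 0]' | python3 -m crank;echo '[0, 0, 0, 0.008, 0, 0, 0, 0, 0, 0, 0.008, 0, 0, 0, 0, 0, 0, 0, 0, 0, 0]' | python3 -m crank
```

```text
time: 13.45
tool_pos: [0.6115, 0.2745, 0.1744]
tool_rot: [0.009, 1.0, -0.0, -0.001]
contact_force: [-0.5, -1.3, -1.3]
gripper_width: 0.209
grasp_force: 59.2
time: 13.82
tool_pos: [0.6112, 0.2741, 0.1578]
tool_rot: [0.009, 1.0, -0.0, -0.001]
contact_force: [-0.5, -0.5, -0.6]
gripper_width: 0.215
grasp_force: 59.2
```

```bash
echo '[0, 0, -0.0006, 0.007, 0, 0, 0, 0, 0, 0, 0.006, 0, 0, 0, 0, 0, 0, 0, 0, 0, 0]' | python3 -m crank;echo '[0, 0, 0, 0.004, 0, 0, 0, 0, 0, 0, 0, 0, 0, 0]' | python3 -m crank;echo '[0, 0, 0, 0.003, 0, 0, 0, 0, 0, 0, 0, 0, 0, 0]' | python3 -m crank
```

```text
time: 14.2
tool_pos: [0.6114, 0.2746, 0.1453]
tool_rot: [0.009, 1.0, -0.0, -0.001]
contact_force: [-0.9, 0.5, -0.1]
gripper_width: 0.21
grasp_force: 59.2
time: 14.45
tool_pos: [0.6117, 0.2746, 0.142]
tool_rot: [0.009, 1.0, -0.0, -0.0]
contact_force: [-0.0, -0.1, -0.2]
gripper_width: 0.208
grasp_force: 59.2
time: 14.7
tool_pos: [0.6123, 0.2748, 0.1401]
tool_rot: [0.009, 1.0, -0.0, 0.001]
contact_force: [0.5, -0.5, 2.2]
gripper_width: 0.206
grasp_force: 59.6
```

```bash
echo '[0, 0, 0, 0.001, 0, 0, 0, 0, 0, 0, 0, 0, 0, 0, 1, 0, 0, 0, 0, 0, 0, 1, 0, 0, 0, 0, 0, 0, 1, 0, 0, 0, 0, 0, 0]' | python3 -m crank;echo '[1, 0, 0, 0, 0, 0, 0, 1, 0, 0, -0.05, 0, 0, 0, 1, 0, 0, -0.05, 0.018, 0, 0, 1, 0, 0, -0.04, 0, 0, 0, 1, 0, 0, 0, 0, 0, 0]' | python3 -m crank
python3 - <<'E'
from h import *
np.set_printoptions(precision=4,suppress=True)
c,im,d=snap("wrist","w8");P=cloud(c,d);s,p,M=st();print(p,M,s["joint_pos"])
hsv=cv2.cvtColor(im,cv2.COLOR_RGB2HSV);m=(cv2.inRange(hsv,(100,120,60),(130,255,255))>0)&(np.hypot(P[...,0]-.612,P[...,1]-.2756)<.03)&(P[...,2]>.1)
Q=P[m];T=Q[Q[:,2]>Q[:,2].max()-.005];print("cap",len(Q),Q.max(0),cv2.minEnclosingCircle(T[:,:2].astype(np.float32)),T[:,2].mean())
K=P[(P[...,1]>.03)&(P[...,1]<.067)&(P[...,0]>.55)&(P[...,0]<.61)&(P[...,2]>.06)&(P[...,2]<.09)]
print("knob",len(K),K.min(0),K.max(0),K.mean(0))
for q in("rod_knob","barrel_mouth"):
    for e in manip.mark_of("wrist",q)[:1]:print(q,e["conf"],e["centre"],at_z(c,e["centre"][1],e["centre"][0],.068))
E
```

```text
time: 15.32
tool_pos: [0.6115, 0.2745, 0.1376]
tool_rot: [0.009, 1.0, -0.0, -0.001]
contact_force: [-0.1, 0.4, 0.7]
gripper_width: 0.841
grasp_force: 0.0
time: 15.95
tool_pos: [0.6138, 0.277, 0.284]
tool_rot: [-0.001, 1.0, -0.0, 0.004]
contact_force: [-0.2, -0.5, -0.3]
gripper_width: 1.007
grasp_force: 0.0
[0.6127 0.2766 0.2807] [[ 1.     -0.0002  0.0041]
 [-0.0002 -1.      0.0013]
 [ 0.0041 -0.0013 -1.    ]] [ 0.3135  0.1442  1.4646 -0.      1.5286  1.8845]
cap 400 [0.6195 0.2805 0.1475] ((0.6095024347305298, 0.2704896926879883), 0.01015107799321413) 0.14526203983785038
knob 522 [0.5682 0.0357 0.0607] [0.5911 0.0667 0.0795] [0.581  0.0523 0.0738]
rod_knob 0.74 [217.1, 466.5] [0.58   0.0526 0.068 ]
barrel_mouth 0.97 [217.7, 437.5] [0.5792 0.0869 0.068 ]
```

View pics/w8.png

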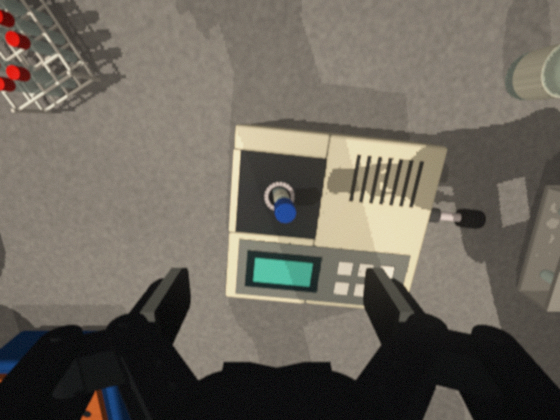

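The tube stands home: its cap is at (284,212) with the top at about 0.147 m, and it leans slightly. The knob is at (470,218), about (0.580, 0.051). I'll move over it and turn the jaws across the rod.

```bash
echo '[1, -0.008, 0.056, 0, 0, 0, 0, 1, -0.008, 0.056, 0, 0, 0, 0, 1, -0.008, 0.056, 0, 0, 0, 0, 1, -0.008, 0.056, 0, 0, 0, 0, 1, 0, 0, 0, 0, 0, -0.1834]' | python3 -m crank
echo '[1, 0, 0, 0, 0, 0, -0.1834, 1, 0, 0, 0, 0, 0, -0.1834, 1, 0, 0, 0, 0, 0, -0.1834, 1, 0, 0, 0, 0, 0, -0.1834, 1, 0, 0, 0, 0, 0, -0.1834]' | python3 -m crank
echo '[1, 0, 0, 0, 0, 0, -0.1834, 1, 0, 0, 0, 0, 0, -0.1834, 1, 0, 0, 0.05, 0, 0, 0, 1, 0, 0, 0, 0, 0, 0, 1, 0, 0, 0, 0, 0, 0]' | python3 -m crank
cat > knob.py <<'E'
from h import *
import sys
np.set_printoptions(precision=4,suppress=True)
c,im,d=snap("wrist",sys.argv[1]);P=cloud(c,d);s,p,M=st();print(p,M.tolist(),s["joint_pos"])
K=P[(P[...,1]>.02)&(P[...,1]<.1)&(P[...,0]>.55)&(P[...,0]<.61)&(P[...,2]>.058)&(P[...,2]<.09)]
u=np.array([.104,.9946]);w=np.array([.9946,-.104]);o=np.array([.58,.051])
a=(K[:,:2]-o)@u;b=(K[:,:2]-o)@w
for lo in np.arange(-.03,.06,.005):
    k=(a>=lo)&(a<lo+.005)
    if k.sum()>3:print(round(lo,3),k.sum(),"across",b[k].min(),b[k].max(),"ztop",K[k][:,2].max())
for q in("rod_knob","barrel_mouth"):
    for e in manip.mark_of("wrist",q)[:1]:print(q,e["conf"],e["centre"],at_z(c,e["centre"][1],e["centre"][0],.068))
E
python3 knob.py w9
```

```text
time: 16.73
tool_pos: [0.5785, 0.049, 0.2756]
tool_rot: [0.0, 0.996, 0.091, -0.002]
contact_force: [-1.3, 0.5, 0.6]
gripper_width: 0.999
grasp_force: 0.0
time: 17.35
tool_pos: [0.5789, 0.0524, 0.2754]
tool_rot: [-0.001, 0.851, 0.525, -0.002]
contact_force: [-0.2, 0.1, 0.5]
gripper_width: 0.998
grasp_force: 0.0
time: 17.98
tool_pos: [0.5796, 0.0524, 0.228]
tool_rot: [-0.0, 0.743, 0.669, -0.0]
contact_force: [0.3, -0.2, 0.2]
gripper_width: 1.002
grasp_force: 0.0
[0.5804 0.0524 0.2294] [[0.1036310476562988, 0.9946150778545495, 0.0012053489312840856], [0.9946158048461953, -0.10363107102747351, -4.321867450631715e-05], [8.192565540191931e-05, 0.0012033378939270284, -0.9999992726327855]] [-0.0376 -0.0342  1.7355  0.      1.4391  0.0662]
-0.015 84 across -0.011961895349791049 0.008841614039022437 ztop 0.07804822731416233
-0.01 110 across -0.011886772020358332 0.009799375097442936 ztop 0.07949834996145155
-0.005 113 across -0.01285536394751493 0.009734286245707727 ztop 0.07887288742135035
0.0 112 across -0.012760033149179938 0.009706400100025266 ztop 0.07918611642700057
0.005 123 across -0.012723313712575922 0.009666608481001149 ztop 0.07917173321534698
0.01 110 across -0.011740045667304938 0.00866859450863995 ztop 0.07793862977618776
0.015 50 across -0.005860895332310188 0.0027919456636802506 ztop 0.07281047676139063
0.02 50 across -0.00583781133040408 0.002766525924990319 ztop 0.07368285741852854
0.025 55 across -0.005798552642208093 0.0027380639473951374 ztop 0.0732130174781464
0.03 53 across -0.005781690482226102 0.0027297723325126503 ztop 0.07287483829617453
0.035 72 across -0.010506411870124894 0.007439860919100587 ztop 0.0761699419418928
0.04 108 across -0.010476882549339801 0.007416579764177155 ztop 0.07705117870138312
0.045 91 across -0.010436642617380497 0.007388232636012793 ztop 0.0765772667232884
rod_knob 0.86 [204.5, 278.1] [0.5799 0.0493 0.068 ]
barrel_mouth 0.61 [167.8, 277.5] [0.583  0.0852 0.068 ]
```

```bash
echo '[1, -0.001, -0.0018, 0.05, 0, 0, 0, 1, 0, 0, 0.05, 0, 0, 0, 1, 0, 0, 0.05, 0, 0, 0, 1, 0, 0, 0.011, 0, 0, 0, 1, 0, 0, 0, 0, 0, 0]' | python3 -m crank
echo '[0, 0, 0, 0, 0, 0, 0, 0, 0, 0, 0, 0, 0, 0, 0, 0, 0, 0, 0, 0, 0, 0, 0, 0, 0, 0, 0, 0, 0, 0, 0, 0, 0, 0, 0]' | python3 -m crank; echo '[0, 0, 0, 0, 0, 0, 0, 0, 0, 0, 0, 0, 0, 0]' | python3 -m crank
```

```text
time: 18.75
tool_pos: [0.5788, 0.0516, 0.0685]
tool_rot: [0.0, 0.743, 0.669, 0.0]
contact_force: [0.1, -0.4, -0.5]
gripper_width: 0.998
grasp_force: 0.0
time: 19.38
tool_pos: [0.5793, 0.0515, 0.0685]
tool_rot: [0.001, 0.743, 0.669, 0.001]
contact_force: [3.5, -0.3, 1.9]
gripper_width: 0.233
grasp_force: 58.6
time: 19.62
tool_pos: [0.5793, 0.0515, 0.0684]
tool_rot: [0.001, 0.743, 0.669, 0.001]
contact_force: [5.0, -0.8, 4.9]
gripper_width: 0.234
grasp_force: 58.8
```

```bash
echo '[0, -0.01, 0, 0, 0, 0, 0, 0, -0.01, 0, 0, 0, 0, 0, 0, -0.01, 0, 0, 0, 0, 0, 0, -0.008, 0, 0, 0, 0, 0, 0, 0, 0, 0, 0, 0, 0]' | python3 -m crank; echo '[0, 0, 0, 0, 0, 0, 0]' | python3 -m crank; python3 knob.py w10
```

```text
time: 20.25
tool_pos: [0.5756, 0.0154, 0.0685]
tool_rot: [-0.0, 0.743, 0.669, 0.003]
contact_force: [7.3, 7.6, 3.6]
gripper_width: 0.24
grasp_force: 58.8
time: 20.38
tool_pos: [0.5756, 0.0157, 0.0684]
tool_rot: [-0.0, 0.743, 0.669, 0.003]
contact_force: [5.7, 7.6, 4.7]
gripper_width: 0.231
grasp_force: 58.8
[0.5756 0.0158 0.0684] [[0.1039724777344075, 0.9945716102052926, 0.004127474702504076], [0.9945685133222719, -0.10399045951438439, 0.004410967911161998], [0.004816241448915661, 0.0036464371157142873, -0.9999817534908659]] [-0.104   0.1169  1.8671  0.0053  1.1539 -0.0019]
-0.03 1638 across -0.02533374030168167 0.026014732711551514 ztop 0.0899871732660576
-0.025 1503 across -0.02464321567205203 0.021477905051513733 ztop 0.0899825659016083
-0.02 223 across -0.006381940168030395 0.0031676699040996134 ztop 0.07319046603468198
-0.015 229 across -0.006336336592269267 0.003140235071787966 ztop 0.07296471077315939
-0.01 235 across -0.006275114566826735 0.003052032998754128 ztop 0.07334961238695857
-0.005 245 across -0.0062101727998560554 0.003486991737317486 ztop 0.07290406613475944
0.0 25
[... 243 characters left out ...]
6
0.015 286 across -0.006426894246091808 0.003228166794404068 ztop 0.07332705506006937
0.02 297 across -0.0063280385232559935 0.003194533837105347 ztop 0.07417136976395323
0.025 303 across -0.00629293021375408 0.003121610787263331 ztop 0.07341894334916502
0.03 311 across -0.006235175533046145 0.0030543893341765313 ztop 0.07326747938889676
0.035 495 across -0.01056244360296357 0.007522462642131193 ztop 0.07776991319214573
0.04 638 across -0.010510995512118782 0.007430250928171299 ztop 0.0773306649492221
0.045 535 across -0.010365790527396099 0.007223031222110937 ztop 0.07747431206726198
rod_knob 0.95 [295.5, 277.6] [0.575  0.0138 0.068 ]
barrel_mouth 0.81 [135.6, 276.8] [0.5823 0.0867 0.068 ]
```

```bash
echo '[0, -0.004, 0, 0, 0, 0, 0, 0, 0, 0, 0, 0, 0, 0, 0, 0, 0, 0, 0, 0, 0, 0, 0, 0, 0, 0, 0, 0]' | python3 -m crank; cat > ring.py <<'E'
from h import *
import sys
c,im,d=snap("wrist",sys.argv[1]);P=cloud(c,d);s,p,M=st();print(p)
hsv=cv2.cvtColor(im,cv2.COLOR_RGB2HSV);h=hsv[...,0]
m=((h<8)|(h>172))&(hsv[...,1]>120)&(hsv[...,2]>50)&(np.abs(P[...,0]-.58)<.02)&(P[...,1]<.12)&(P[...,1]>.02)
v,u=np.where(m);print(m.sum(),(u.min(),u.max(),v.min(),v.max()) if m.any() else 0)
if m.any():
    a=(P[m][:,:2]-[.58,.051])@[.104,.9946];print("ring along",a.min(),a.max())
cv2.imwrite("pics/"+sys.argv[1]+"c.png",cv2.resize(im[100:300,200:360][:,:,::-1],None,fx=3,fy=3,interpolation=cv2.INTER_CUBIC))
E
python3 ring.py w11
```

```text
time: 21.02
tool_pos: [0.5752, 0.0121, 0.0685]
tool_rot: [-0.0, 0.743, 0.669, 0.003]
contact_force: [6.6, 7.9, 4.1]
gripper_width: 0.237
grasp_force: 58.9
[0.57522717 0.01207639 0.06845329]
264 (np.int64(263), np.int64(290), np.int64(124), np.int64(133))
ring along 0.030074969826630275 0.036517787462646674
```

View pics/w11c.png

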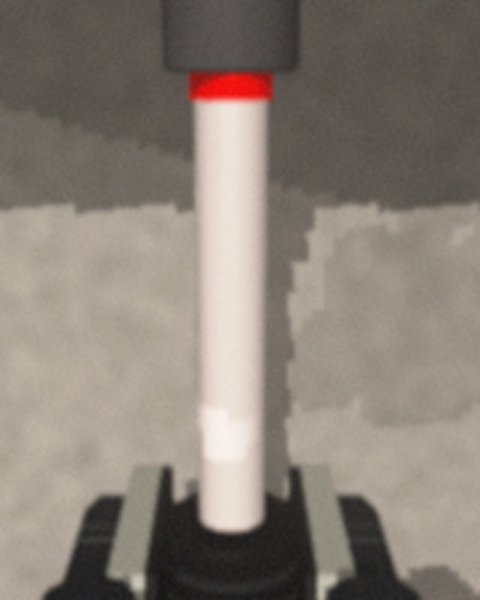

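The crop shows a red band about 27 crop pixels long just below the barrel, on a rod about 75 crop pixels (10 mm) thick, so roughly 3.7 of its 4 mm shows. I'll nudge it one more millimetre.

```bash
echo '[0, -0.001, 0, 0, 0, 0, 0, 0, 0, 0, 0, 0, 0, 0, 0, 0, 0, 0, 0, 0, 0, 0, 0, 0, 0, 0, 0, 0]' | python3 -m crank; python3 ring.py w12; python3 - <<'E'
from h import *
c,im,d=snap("top","t12");P=cloud(c,d)
hsv=cv2.cvtColor(im,cv2.COLOR_RGB2HSV)
m=(cv2.inRange(hsv,(100,120,60),(130,255,255))>0)&(np.hypot(P[...,0]-.612,P[...,1]-.2756)<.03)&(P[...,2]>.1)
print("cap",m.sum(),P[m].mean(0) if m.any() else 0,P[m][:,2].max() if m.any() else 0)
for k in(20,54,):pass
for q in("white_tube_a","media_bottle","tip_box"):print(q,[(round(e["conf"],2),e["centre"]) for e in manip.mark_of("top",q)[:2]])
s=manip.state();print(s["joint_vel"],s["grasp_force"],s["time"])
E
```

```text
time: 21.58
tool_pos: [0.5751, 0.0112, 0.0684]
tool_rot: [-0.0, 0.743, 0.669, 0.003]
contact_force: [6.3, 7.9, 4.1]
gripper_width: 0.236
grasp_force: 58.9
[0.57510042 0.01120448 0.06842186]
314 (np.int64(263), np.int64(290), np.int64(122), np.int64(133))
ring along 0.029214239573304282 0.03632927825354239
cap 91 [0.6092692  0.26805529 0.14497014] 0.1519398949793046
white_tube_a [(0.67, [230.3, 313.1]), (0.38, [271.4, 308.7])]
media_bottle [(0.94, [157.5, 274.2])]
tip_box [(0.77, [152.3, 334.1])]
[ 0.00101457 -0.00161575  0.00319595  0.00016238 -0.00053152 -0.00079046] 58.86951506137848 21.825
```

```bash
python3 -c "
from plant import manip
print(manip.job_done())"
```

```text
the job is handed in; nothing more can be done
None
```

I handed the job in at about 22 s with every step measured as done, though no verdict came back: the cup was held fully down for over a second, the tube stands home in the well, and the fingers hold the rod at about 40.5 mm.

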